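# Put capped flanged stubs into dry-air storage

### The job

Shut the dry-air valve with its yellow lever, and keep it shut while you stand every capped flanged stub upright in the blue crate, one to a cell (cells with a desiccant canister are taken), and push every orange cap down fully home. Then open the valve until its lever lies right over the green marker, and let go. Leave the canisters, loose flanges and wrench where they are.

Things in the scene. Friction and masses are not known exactly. Their poses are not given: they have to be found in the camera images.
- crate: Blue open steel crate, 174 x 258 x 36 mm high, bolted to the bench, divided into 2 x 3 cells, each 78 x 78 mm inside; walls 6 mm thick, cell floors 6 mm above the bench, walls 30 mm deep above the floors. Origin: centre of its underside; x along its short side (2 cells), y along its long side (3 cells), z up.
- cell0 (a point): Centre of the floor of crate cell 0 (crate frame: x -42 mm, y -84 mm); axes as the crate.
- cell1 (a point): Centre of the floor of crate cell 1 (crate frame: x -42 mm, y 0 mm); axes as the crate.
- cell2 (a point): Centre of the floor of crate cell 2 (crate frame: x -42 mm, y 84 mm); axes as the crate.
- cell3 (a point): Centre of the floor of crate cell 3 (crate frame: x +42 mm, y -84 mm); axes as the crate.
- cell4 (a point): Centre of the floor of crate cell 4 (crate frame: x +42 mm, y 0 mm); axes as the crate.
- cell5 (a point): Centre of the floor of crate cell 5 (crate frame: x +42 mm, y 84 mm); axes as the crate.
- stub0: Steel flanged pipe stub, about 0.5 kg, standing on its flange (disc, 64 mm in diameter, 14 mm thick); above it a round neck 38 mm in diameter up to 66 mm height, and an orange protective cap on top. Origin: centre of its underside; z up along its axis. It is loose and starts standing on the bench (its number does not tell which spot). May be absent.
- stub1: Steel flanged pipe stub, about 0.5 kg, standing on its flange (disc, 64 mm in diameter, 14 mm thick); above it a round neck 38 mm in diameter up to 66 mm height, and an orange protective cap on top. Origin: centre of its underside; z up along its axis. It is loose and starts standing on the bench (its number does not tell which spot). May be absent.
- stub2: Steel flanged pipe stub, about 0.5 kg, standing on its flange (disc, 64 mm in diameter, 14 mm thick); above it a round neck 38 mm in diameter up to 66 mm height, and an orange protective cap on top. Origin: centre of its underside; z up along its axis. It is loose and starts standing on the bench (its number does not tell which spot). May be absent.
- stub3: Steel flanged pipe stub, about 0.5 kg, standing on its flange (disc, 64 mm in diameter, 14 mm thick); above it a round neck 38 mm in diameter up to 66 mm height, and an orange protective cap on top. Origin: centre of its underside; z up along its axis. It is loose and starts standing on the bench (its number does not tell which spot). May be absent.
- cap0 (a joint): How far (m) the orange cap of stub0 (disc, 34 mm across, 8 mm thick) is pushed down along the stub's axis. 0 = proud: cap top 82 mm above the stub's underside, red neck showing in the gap; 0.008 = fully home: cap top at 74 mm, on the steel, no red seen. It moves under about 6 N and stays where left. Starts at 0 to 0.003.
- cap1 (a joint): How far (m) the orange cap of stub1 (disc, 34 mm across, 8 mm thick) is pushed down along the stub's axis. 0 = proud: cap top 82 mm above the stub's underside, red neck showing in the gap; 0.008 = fully home: cap top at 74 mm, on the steel, no red seen. It moves under about 6 N and stays where left. Starts at 0 to 0.003.
- cap2 (a joint): How far (m) the orange cap of stub2 (disc, 34 mm across, 8 mm thick) is pushed down along the stub's axis. 0 = proud: cap top 82 mm above the stub's underside, red neck showing in the gap; 0.008 = fully home: cap top at 74 mm, on the steel, no red seen. It moves under about 6 N and stays where left. Starts at 0 to 0.003.
- cap3 (a joint): How far (m) the orange cap of stub3 (disc, 34 mm across, 8 mm thick) is pushed down along the stub's axis. 0 = proud: cap top 82 mm above the stub's underside, red neck showing in the gap; 0.008 = fully home: cap top at 74 mm, on the steel, no red seen. It moves under about 6 N and stays where left. Starts at 0 to 0.003.
- canister_a: Desiccant canister, white with a blue lid, 45 mm in diameter, 38 mm tall, standing loose on the floor of a crate cell, which it occupies. Leave it there. Origin: centre of its underside. May be absent (one or two of the three are there).
- canister_b: Desiccant canister, white with a blue lid, 45 mm in diameter, 38 mm tall, standing loose on the floor of a crate cell, which it occupies. Leave it there. Origin: centre of its underside. May be absent (one or two of the three are there).
- canister_c: Desiccant canister, white with a blue lid, 45 mm in diameter, 38 mm tall, standing loose on the floor of a crate cell, which it occupies. Leave it there. Origin: centre of its underside. May be absent (one or two of the three are there).
- lever (a joint): Opening (rad) of the yellow lever of the dry-air valve (brass ball, flanged steel pipe stub, white dial; bolted down, 79 mm high, pipe ends 67 mm from the turning axis). 0 = shut, at a stop: lever square across the pipe, on the robot's side; grows anticlockwise seen from above; 1.571 = fully open, at a stop, along the pipe. Turns under about 0.25 N m and stays where left.
- lever_grip (a point): Middle of the lever's yellow hand grip, 90 mm from the lever's turning axis and 115 mm above the bench. The grip is a bar 90 mm long, 18 mm wide and 22 mm high; x points outward along the lever, z up. Room below it: about 20 mm under the bar down to the green marker and dial.
- marker: Green flat pointer fixed on the dial beneath the lever: the set-point. It reaches from the valve's axis out to 160 mm, beyond the lever's tip (135 mm), 14 mm wide, at 80 to 83 mm height. Origin: on the lever's upright turning axis, at bench height; x points along the pointer, z up. It is 0.6 to 1.2 rad of opening from shut, and cannot be moved.
- loose_flange: Bystander: steel flange lying flat, 100 mm in diameter, 18 mm thick. Origin: centre of its underside.
- gold_flange: Bystander: brass-coloured flange lying flat, 80 mm in diameter, 16 mm thick. Origin: centre of its underside.
- wrench: Bystander: steel wrench lying on the bench. Origin: under its middle.
Things that resemble listed ones, but are neither listed nor needed, are in the scene too. What is shaped like the stub3 but pink is not meant.

How it is judged:
By the outcome, as a careful person would: the job done as asked, in the order asked, and still so for the second after the job is handed in, with the robot touching nothing.
Of stub0, stub1, stub2, stub3 only 3 to 4 are there at a start; the rules pass over those that are not, and their reading is None.
Of canister_a, canister_b, canister_c only 1 to 2 are there at a start; the rules pass over those that are not, and their reading is None.
At some moment in a run one of stub0, stub1, stub2, stub3 may be knocked a few centimetres aside while the robot is not near it.
It also fails if it takes over 210 s, if anything falls off the work surface, if the arm or the gripper's body presses on something with over 40 N, if the wrist force passes 120 N, or if a joint passes its speed limit or range.

### The arm

A 6-joint arm with a two-finger parallel gripper is mounted at the origin on the work surface. World frame = base frame: x ahead of the robot, y to its left, z up, the work surface at z = 0. Lengths are in m, angles in degrees, forces in N, time in s.
With the tool pointing down it reaches from about 0.375 to 0.925 m from the base axis. Payload 5.7 kg.
Tool frame: the origin (TCP) lies between the finger pads; the fingertips stand 22 mm ahead of it and the grasp point (between the pads) lies 3 mm ahead of it (bot.nose_length is the distance from the TCP to the fingertips, in m); z points along the fingers, y is the line along which they close (so a half turn about z gives the same grasp; the last joint's range is limited). The gripper opens to 85 mm and grips with 20 to 120 N. Pads are 22 mm wide; open, the fingers measure 114 mm over their backs; the gripper's body (76 mm by 85 mm) begins 54 mm behind the grasp point. The pads swing forward as they close: fully open they stand 13 mm farther back than shut.
Start: joints at [63.306, 20.558, 86.54, -0, 72.909, -6.595], TCP at [0.206, 0.563, 0.253] pointing down, gripper open.
Joint ranges: [-170.27, 170.27], [-57.76, 135], [12.27, 136.19], [-55.21, 235.2], [11.17, 155.16], [-170.74, 170.74]. Speed limits (degrees/s): [136.94, 136.94, 180, 180, 180, 180].

### API

Orientations are given as a 3x3 rotation matrix whose columns are the frame's x, y, z axes.
In Python, from workcell import monitor, optics, order, bot gives the robot as it stands.
- The arm moves only by the shell command python3 -m creep 'ROWS' [OPENING] [FORCE]. ROWS is JSON, a list of rows, each a list of 2 entries, a list of its own where there are three numbers: the shift along the tool's x, y, z each as a share of 0.4 m, from -1 to 1, then the turn about the tool's z as a share of pi/2 rad, from -1 to 1. In form: [[[dx, dy, dz], twist], ...]. A call has 1 to 5 rows; each row is the pose to reach, as a shift and turn from the pose commanded when the call began, along the tool's axes at that moment; what a row does not reach only later rows make up. A row lasts 1/12 s, in which the tool goes at most 41.7 mm and 7.16 degrees, less where a joint would pass 70% of its speed; a pose out of reach is approached as far as the arm can. A call with a number of a shift or a turn outside -1 to 1 is refused whole. A call with a gripper value outside its range is refused whole. OPENING is the finger opening in mm, from 0 to 85.4, set as the call begins (- or left out, the last holds). The fingers move at their own pace and stop on an object; FORCE is the grip in N (left out, the last holds). Time passes only in rows, so rows that repeat a pose let the fingers close. It gives the time, the measured TCP pose, the force, the opening and the grip force at its end, in the units of the state.
- monitor.read_state(): the state, without advancing time (a new reading comes with each control period).
- optics.get_image(name): name is "scene" or "top" or "wrist"; returns a dict with "img" (480x640x3 uint8, red, green, blue), "z_map" (480x640 float32, m along the optical axis (not along the pixel's ray), 0 where there is no reading), "K" (3x3 intrinsics, pixels), "dist_coeffs" ([k1, k2, p1, p2, k3] as OpenCV has them; the pictures are not rectified), "cam_to_world" (4x4, takes a point from camera to world coordinates). Camera axes: x right, y down, z forward; pixel columns grow to the right and rows downward; lengths in m; the calibration is good to about 2 mm. A picture is of the moment at which its call begins.
- order.hand_in(): hands the job in; it is judged then, once.
The state is a dict: "time_s": time; "q": joint angles; "joint_velocities": joint speeds; "joint_efforts": joint torques, N m; "tool_pos": TCP position; "orientation": TCP orientation; "contact_force": force on the tool from outside, world axes, zero at the start; "moment": the same for the moment, N m; "gripper_width": opening from 0.0 (shut) to 1.0 (fully open); "grip_force": force on a finger pad.
Only numpy, scipy, OpenCV 4.12 (cv2) and the standard library are available. Lean on these libraries where they do the work, as an engineer would, in place of code of your own. Each camera call takes 0.05 s, during which the arm holds its last target. There are 200 camera calls.

## Working session

There is one attempt and no reset: what is moved stays moved. The work goes in short steps, Python scripts to look and compute and a shell command to move; the robot and the scene stay as the last step left them, time stands still between calls to the robot, and variables do not carry over. Pictures are saved under pics/ and viewed, at most 14 in all, crops included, and the job is handed in when it is done.

```bash
mkdir -p pics; ls; cat > h.py <<'E'
import numpy as np, cv2
from workcell import monitor, optics, order, bot
def grab(name):
    d=optics.get_image(name); d={k:np.array(v) for k,v in d.items()}; np.savez('last_%s.npz'%name,**d); return d
def save(d,fn,crop=None):
    im=d['img'][:,:,::-1]
    if crop: 
        a,b,c,e=crop; im=cv2.resize(im[b:e,a:c],None,fx=3,fy=3)
    cv2.imwrite('pics/'+fn,im)
def ray(d,uv,z):
    p=cv2.undistortPoints(np.array(uv,float).reshape(-1,1,2),d['K'],d['dist_coeffs']).reshape(-1,2)
    T=d['cam_to_world']; r=np.c_[p,np.ones(len(p))]@T[:3,:3].T; o=T[:3,3]
    return o+r*((z-o[2])/r[:,2])[:,None]
def cloud(d):
    v,u=np.mgrid[:480,:640]; uv=np.c_[u.ravel(),v.ravel()].astype(float)
    p=cv2.undistortPoints(uv.reshape(-1,1,2),d['K'],d['dist_coeffs']).reshape(-1,2)
    z=d['z_map'].ravel(); T=d['cam_to_world']
    P=(np.c_[p,np.ones(len(p))]*z[:,None])@T[:3,:3].T+T[:3,3]; P[z==0]=np.nan
    return P.reshape(480,640,3)
def rel(target,yaw=None):
    """shift in tool axes & shares to target xyz"""
    s=monitor.read_state(); R=np.array(s['orientation']); 
    return np.round(R.T@(np.array(target)-np.array(s['tool_pos']))/0.4,4)
E
python3 - <<'E'
from h import *
s=monitor.read_state(); print(s)
for n in ('scene','top','wrist'):
    d=grab(n); save(d,n+'0.png'); print(n,d['K'].round(1).tolist(),d['cam_to_world'].round(3).tolist(),d['dist_coeffs'])
E
```

```text
pics
{'time_s': 0.0, 'q': array([ 6.33075016e+01,  2.05986309e+01,  8.66002581e+01,  1.43799766e-03,
        7.29071523e+01, -6.59523197e+00]), 'joint_velocities': array([-0.06199242, -0.02032101, -0.02465445, -0.06968897,  0.02572907,
       -0.01887884]), 'joint_efforts': array([-1.64582298e-05, -5.27609539e+01, -2.78625065e+01, -9.80026130e-05,
        1.32067152e-02, -3.48369372e-05]), 'tool_pos': array([0.20588218, 0.56288653, 0.25243787]), 'orientation': array([[-9.39108004e-01,  3.43621056e-01, -8.52801042e-04],
       [ 3.43622033e-01,  9.39106597e-01, -1.64275527e-03],
       [ 2.36385785e-04, -1.83576585e-03, -9.99998287e-01]]), 'contact_force': array([ 0.11520937,  0.50663006, -0.32086773]), 'moment': array([-0.08955914,  0.01251669,  0.01697771]), 'grip_force': 0.0, 'gripper_width': 1.000984987601257}
scene [[479.5, 0.0, 325.5], [0.0, 479.5, 243.3], [0.0, 0.0, 1.0]] [[0.855, 0.362, -0.371, 0.921], [0.518, -0.62, 0.589, -0.583], [-0.017, -0.696, -0.718, 0.821], [0.0, 0.0, 0.0, 1.0]] [0.00529877 0.         0.         0.         0.        ]
top [[457.5, 0.0, 322.0], [0.0, 457.5, 238.9], [0.0, 0.0, 1.0]] [[-0.026, -0.996, 0.091, 0.488], [-0.999, 0.023, -0.041, 0.019], [0.038, -0.092, -0.995, 0.977], [0.0, 0.0, 0.0, 1.0]] [-0.03711568  0.          0.          0.          0.        ]
wrist [[414.0, 0.0, 317.8], [0.0, 414.0, 234.4], [0.0, 0.0, 1.0]] [[0.343, 0.903, 0.258, 0.14], [0.939, -0.33, -0.095, 0.587], [-0.001, 0.275, -0.961, 0.373], [0.0, 0.0, 0.0, 1.0]] [-0.08871103  0.          0.          0.          0.        ]
```

View pics/top0.png

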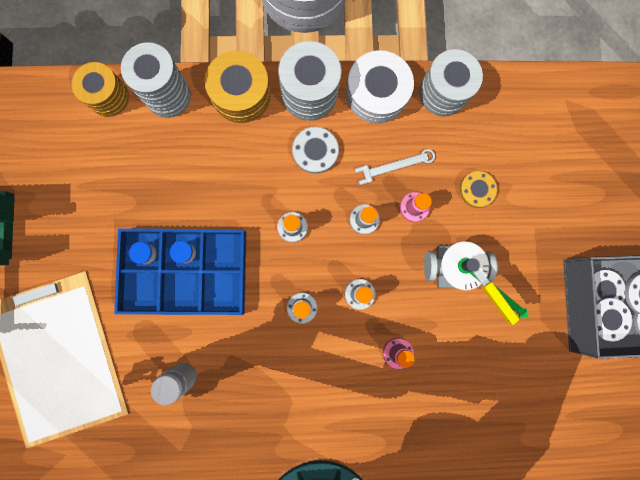

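View pics/scene0.png

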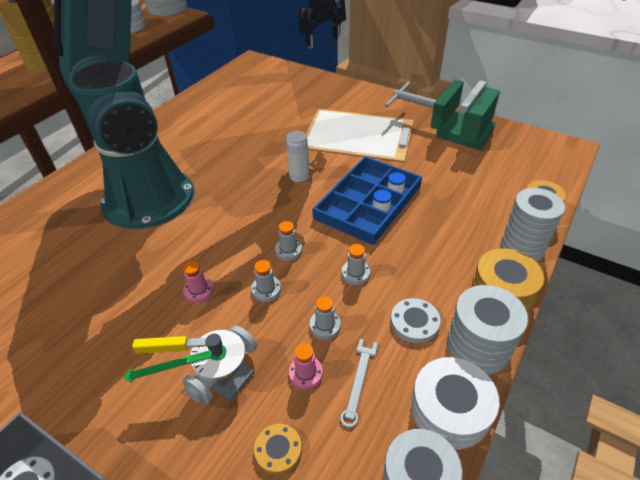

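The top view shows the crate (118–245, 230–313) with canisters at (142,252) and (182,250). Four orange-capped steel stubs stand at (292,223), (366,216), (302,309) and (360,294), with two pink decoys beside them. The valve is at (468,265), and its lever is part open just short of the green marker. The scene view agrees.

```bash
cat >> h.py <<'E'
def hsv(d): return cv2.cvtColor(d['img'],cv2.COLOR_RGB2HSV)
def stubs(d):
    """caps from depth+colour: cap-top centre xyz and pinkness around"""
    H=hsv(d); P=cloud(d); m=((H[...,0]>=4)&(H[...,0]<=19)&(H[...,1]>200)&(H[...,2]>140)).astype(np.uint8)
    m[~(P[...,2]>0.06)|~(P[...,2]<0.11)]=0
    n,l,st,c=cv2.connectedComponentsWithStats(m); out=[]
    for i in range(1,n):
        if st[i,4]<60: continue
        z=np.nanpercentile(P[l==i][:,2],90); q=P[(l==i)&(P[...,2]>z-0.004)]
        uv=np.argwhere((l==i)&(P[...,2]>z-0.004))[:,::-1]
        (cc,r)=cv2.minEnclosingCircle(ray(d,uv,z)[:,:2].astype(np.float32)*1000)
        x,y,w,h=st[i,:4]; reg=H[max(0,y-6):y+h+14,max(0,x-8):x+w+8]
        pink=np.mean((reg[...,0]>150)&(reg[...,0]<178)&(reg[...,1]>70))
        out.append((np.array(cc).round(1).tolist(),round(float(r),1),round(float(z)*1000,1),round(float(pink),2),c[i].round().tolist()))
    return out
def crate(d):
    H=hsv(d);P=cloud(d); m=(H[...,0]>105)&(H[...,0]<125)&(H[...,1]>150)&(P[...,2]>0.028)&(P[...,2]<0.041)&(P[...,0]<0.7)
    q=ray(d,np.argwhere(m)[:,::-1],0.036)[:,:2]; return cv2.minAreaRect((q*1000).astype(np.float32))
def bar(d,lo,hi,z,zr):
    H=hsv(d);P=cloud(d); m=((H[...,0]>=lo)&(H[...,0]<=hi)&(H[...,1]>150)&(H[...,2]>90)&(P[...,2]>zr[0])&(P[...,2]<zr[1])).astype(np.uint8)
    n,l,st,c=cv2.connectedComponentsWithStats(m); i=1+np.argmax(st[1:,4]); q=ray(d,np.argwhere(l==i)[:,::-1],z)[:,:2]*1000
    return cv2.minAreaRect(q.astype(np.float32)), st[i,4]
E
python3 - <<'E'
from h import *
for n in ('top','scene'):
    d=dict(np.load('last_%s.npz'%n))
    print(n); [print(' ',*s) for s in stubs(d)]
    print('crate',crate(d)); 
    print('lever',bar(d,24,34,.126,(.118,.135)),'marker',bar(d,45,80,.083,(.074,.09)))
    H=hsv(d);P=cloud(d); m=(H[...,0]>105)&(H[...,0]<125)&(H[...,1]>150)&(P[...,2]>0.041)&(P[...,2]<.05)
    q=ray(d,np.argwhere(m)[:,::-1],.044)[:,:2]*1000; 
    l=cv2.connectedComponentsWithStats(m.astype(np.uint8)); 
    for i in range(1,l[0]):
        if l[2][i,4]>30: print('can',ray(d,[l[3][i]],.044)*1000)
    # white dial
    m=((H[...,1]<40)&(H[...,2]>200)&(abs(P[...,2]-.079)<.006)&(P[...,1]<-.2)).astype(np.uint8)
    l=cv2.connectedComponentsWithStats(m); 
    if l[0]>1:
        i=1+np.argmax(l[2][1:,4]); q=ray(d,np.argwhere(l[1]==i)[:,::-1],.079)[:,:2]*1000; print('dial',cv2.minEnclosingCircle(q.astype(np.float32)))
E
```

```text
top
  [640.9, -220.9] 16.3 83.6 0.34 [423.0, 201.0]
  [616.8, -111.1] 15.9 81.3 0.0 [368.0, 214.0]
  [604.2, 42.6] 15.7 83.2 0.0 [291.0, 223.0]
  [459.4, -96.1] 15.6 83.2 0.0 [364.0, 295.0]
  [433.7, 26.2] 15.6 82.4 0.0 [301.0, 310.0]
  [333.5, -173.0] 16.6 83.6 0.25 [405.0, 359.0]
crate ((515.13037109375, 272.21142578125), (259.2406921386719, 171.66030883789062), 88.07145690917969)
lever (((436.86651611328125, -350.4075622558594), (89.11199951171875, 20.050228118896484), 33.65470886230469), np.int32(470)) marker (((437.37066650390625, -393.50225830078125), (80.44245910644531, 21.379966735839844), 36.891204833984375), np.int32(206))
can [[555.58620201 351.11807565  44.        ]]
can [[555.12157623 268.60201203  44.        ]]
dial ((511.45947265625, -300.77642822265625), 48.02912902832031)
scene
  [436.3, 23.1] 17.7 81.9 0.0 [286.0, 227.0]
  [605.9, 38.9] 17.8 82.2 0.0 [356.0, 250.0]
  [335.1, -175.9] 17.0 82.8 0.27 [190.0, 267.0]
  [460.3, -99.4] 17.0 82.3 0.0 [262.0, 266.0]
  [619.2, -114.2] 16.7 80.7 0.0 [324.0, 303.0]
  [643.5, -224.3] 17.3 82.8 0.35 [303.0, 351.0]
crate ((-12.93389892578125, 666.1504516601562), (331.474853515625, 1617.60986328125), 54.29385757446289)
lever (((440.9664306640625, -355.4682312011719), (89.03396606445312, 22.17688751220703), 35.378841400146484), np.int32(554)) marker (((466.30120849609375, -357.63604736328125), (172.14271545410156, 22.643829345703125), 48.03321838378906), np.int32(593))
can [[-604.85190084 1024.58091484   44.        ]]
can [[555.68755405 348.52198289  44.        ]]
can [[555.71582779 266.62402419  44.        ]]
dial ((511.65008544921875, -301.99462890625), 47.81346130371094)
```

```bash
python3 -m creep '[[[-0.47,-0.086,0],-0.2233],[[-0.47,-0.086,0],-0.2233],[[-0.47,-0.086,0],-0.2233],[[-0.47,-0.086,0],-0.2233],[[-0.47,-0.086,0],-0.2233]]' 0 40; python3 -m creep '[[[-0.2,-0.4,0],0],[[-0.2,-0.4,0],0],[[-0.2,-0.4,0],0],[[-0.2,-0.4,0],0],[[-0.2,-0.4,0],0]]'; python3 -c "
from h import *; s=monitor.read_state(); print(s['q'],s['orientation'],bot.nose_length)"
```

```text
time_s: 0.57
tool_pos: [0.3732, 0.4647, 0.253]
orientation: [[-1.0, -0.0, 0.001], [-0.0, 1.0, -0.001], [-0.001, -0.001, -1.0]]
contact_force: [0.1, 1.5, 0.2]
gripper_width: 0.3
grip_force: 0.0
time_s: 0.98
tool_pos: [0.4527, 0.3019, 0.253]
orientation: [[-1.0, 0.003, 0.0], [0.003, 1.0, -0.003], [-0.0, -0.003, -1.0]]
contact_force: [-0.0, -0.6, 0.3]
gripper_width: 0.0
grip_force: 0.0
[ 26.51821112  16.02194875  93.42367977  -0.15901089  70.60683824
 -63.26373601] [[-9.99995781e-01  2.88349696e-03  3.50505225e-04]
 [ 2.88252210e-03  9.99992062e-01 -2.75069788e-03]
 [-3.58434071e-04 -2.74967593e-03 -9.99996155e-01]] 0.022
```

```bash
python3 -m creep '[[[0,-0.5,0],0],[[0,-0.5,0],0],[[0,-0.5,0],0],[[0,-0.5,0],0],[[0,-0.5,0],0]]' >/dev/null; python3 -m creep '[[[-0.05,-0.5,0],0],[[-0.05,-0.5,0],0],[[-0.05,-0.5,0],0],[[-0.05,-0.5,0],0],[[-0.05,-0.5,0],0]]' >/dev/null;python3 -m creep '[[[0,-0.5,0],0],[[0,-0.5,0],0],[[0,-0.5,0],0],[[0,-0.5,0],0],[[0,-0.5,0],0]]'>/dev/null; python3 -m creep '[[[0.022,-0.23,0],0],[[0.022,-0.23,0],0],[[0.022,-0.23,0],0],[[0.022,-0.23,0],0],[[0.022,-0.23,0],0]]'; python3 -c "
from h import *; s=monitor.read_state(); print(s['q'])
for n in ('top','scene'):
  d=grab(n); print('lever',bar(d,24,34,.126,(.118,.135)),'marker',bar(d,45,80,.083,(.074,.09))); save(d,n+'1.png')
"
```

```text
time_s: 2.65
tool_pos: [0.4619, -0.385, 0.2527]
orientation: [[-1.0, 0.001, -0.001], [0.001, 1.0, 0.002], [0.001, 0.002, -1.0]]
contact_force: [-0.9, 0.7, -0.0]
gripper_width: 0.0
grip_force: 0.0
[-4.64164116e+01  2.07349588e+01  8.63442919e+01  3.91398183e-02
  7.30161948e+01 -1.36350376e+02]
lever (((436.7756652832031, -350.10595703125), (88.92646026611328, 19.786916732788086), 34.98895263671875), np.int32(441)) marker (((432.09814453125, -388.49566650390625), (80.80011749267578, 20.215087890625), 52.0640754699707), np.int32(208))
lever (((441.0157470703125, -355.56439208984375), (89.04157257080078, 21.920631408691406), 35.057830810546875), np.int32(550)) marker (((466.69390869140625, -357.98199462890625), (172.1446990966797, 23.146400451660156), 48.22280502319336), np.int32(616))
```

View pics/scene1.png

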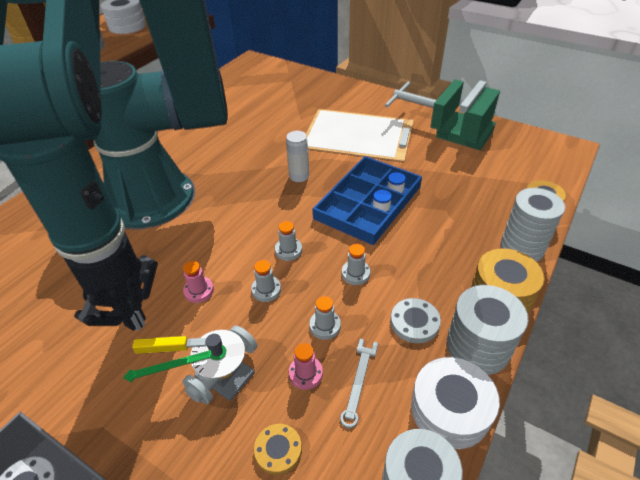

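The scene view shows the gripper over the far side of the valve, clear of the lever at (160,345). I'll descend beside the bar and push it towards shut.

```bash
python3 -m creep '[[[0,0,0.15],0],[[0,0,0.3],0],[[0,0,0.3],0],[[0,0,0.3],0],[[0,0,0.3],0]]'; python3 -m creep '[[[0.02,0.025,0],0],[[0.04,0.05,0],0],[[0.06,0.075,0],0],[[0.08,0.1,0],0],[[0.1,0.125,0],0]]';python3 -m creep '[[[0,0.01,0],0],[[0,0.02,0],0],[[0,0.02,0],0],[[0,0.02,0],0]]'
```

```text
time_s: 3.17
tool_pos: [0.4613, -0.3827, 0.1322]
orientation: [[-1.0, -0.002, -0.004], [-0.002, 1.0, 0.004], [0.004, 0.004, -1.0]]
contact_force: [-0.3, 0.0, 0.3]
gripper_width: 0.0
grip_force: 0.0
time_s: 3.58
tool_pos: [0.4256, -0.3378, 0.1377]
orientation: [[-1.0, -0.001, 0.008], [-0.001, 1.0, -0.008], [-0.008, -0.008, -1.0]]
contact_force: [3.6, -2.3, 2.1]
gripper_width: -0.003
grip_force: 1.7
time_s: 3.92
tool_pos: [0.4233, -0.3283, 0.1346]
orientation: [[-1.0, -0.001, 0.002], [-0.001, 1.0, -0.002], [-0.002, -0.002, -1.0]]
contact_force: [0.4, -2.1, 1.7]
gripper_width: -0.001
grip_force: 1.3
```

```bash
for i in 1 ; do python3 -m creep '[[[0,0.01,0.005],0],[[0,0.01,0.005],0],[[0,0.01,0.005],0]]'|grep -E 'pos|contact'; python3 -m creep '[[[0,0.01,0],0],[[0,0.01,0],0],[[0,0.01,0],0]]'|grep -E 'pos|contact'; done; python3 -c "
from h import *
for n in ('top','scene'):
  d=grab(n); print('lever',bar(d,24,34,.126,(.118,.135)))
"
```

```text
tool_pos: [0.4223, -0.3234, 0.131]
contact_force: [1.8, -3.1, 1.8]
tool_pos: [0.4221, -0.3203, 0.1311]
contact_force: [-0.9, -5.7, -0.5]
lever (((448.1800842285156, -296.3649597167969), (19.316110610961914, 33.597354888916016), 88.3030776977539), np.int32(163))
lever (((441.1109313964844, -300.9240417480469), (18.830760955810547, 58.02158737182617), 86.59947204589844), np.int32(250))
```

```bash
python3 -m creep '[[[0,0.006,0],0],[[0,0.006,0],0],[[0,0.006,0],0]]'|grep -E 'pos|contact'; python3 -m creep '[[[0,0.012,0],0],[[0,0.012,0],0],[[0,0.012,0],0]]'|grep -E 'pos|contact'
```

```text
tool_pos: [0.4222, -0.32, 0.1313]
contact_force: [-1.8, -13.5, -5.1]
tool_pos: [0.4223, -0.3195, 0.1315]
contact_force: [-6.3, -28.0, -11.2]
```

```bash
python3 -m creep '[[[0,-0.05,0],0],[[0,-0.08,0],0],[[0,-0.08,0],0]]'|grep -E 'pos|contact'; python3 -m creep '[[[0,0,-0.1],0],[[0,0,-0.2],0],[[0,0,-0.3],0],[[0,0,-0.3],0],[[0,0,-0.3],0]]' 70|grep -E 'pos|contact'; python3 -c "
from h import *
for n in ('top','scene'):
  d=grab(n); print('lever',bar(d,24,34,.126,(.118,.135)),'marker',bar(d,45,80,.083,(.074,.09)));[print(' ',*s) for s in stubs(d)]; save(d,n+'2.png')
s=monitor.read_state(); print(s['tool_pos'],s['gripper_width'])"
```

```text
tool_pos: [0.422, -0.3457, 0.1309]
contact_force: [-0.1, 0.0, -0.5]
tool_pos: [0.423, -0.3439, 0.2536]
contact_force: [-0.2, 0.1, -0.2]
lever (((421.3555908203125, -295.231201171875), (19.19998550415039, 87.58478546142578), 86.9604263305664), np.int32(460)) marker (((455.66796875, -364.1312561035156), (115.6677017211914, 14.282395362854004), 48.708580017089844), np.int32(355))
  [641.5, -220.9] 16.1 83.5 0.34 [423.0, 201.0]
  [618.1, -110.8] 16.4 81.2 0.0 [369.0, 214.0]
  [603.9, 42.5] 15.6 82.5 0.0 [291.0, 223.0]
  [458.6, -96.3] 15.8 83.2 0.0 [364.0, 295.0]
  [433.8, 25.9] 15.3 82.5 0.0 [301.0, 309.0]
  [333.5, -172.8] 16.6 83.7 0.25 [405.0, 359.0]
lever (((424.5979919433594, -301.0387268066406), (20.221582412719727, 90.77153015136719), 87.75210571289062), np.int32(452)) marker (((466.49652099609375, -357.8116760253906), (172.14271545410156, 23.169219970703125), 48.03321838378906), np.int32(626))
  [436.3, 23.2] 17.7 81.9 0.0 [286.0, 227.0]
  [605.9, 39.4] 17.1 82.4 0.0 [356.0, 250.0]
  [335.2, -176.9] 18.0 82.6 0.29 [191.0, 267.0]
  [460.6, -100.2] 17.8 82.3 0.0 [262.0, 266.0]
  [619.7, -113.6] 16.9 80.7 0.0 [324.0, 303.0]
  [643.5, -224.3] 17.2 82.9 0.35 [303.0, 351.0]
[ 0.42134    -0.34259014  0.25034701] 0.8172300248202895
```

View pics/top2.png

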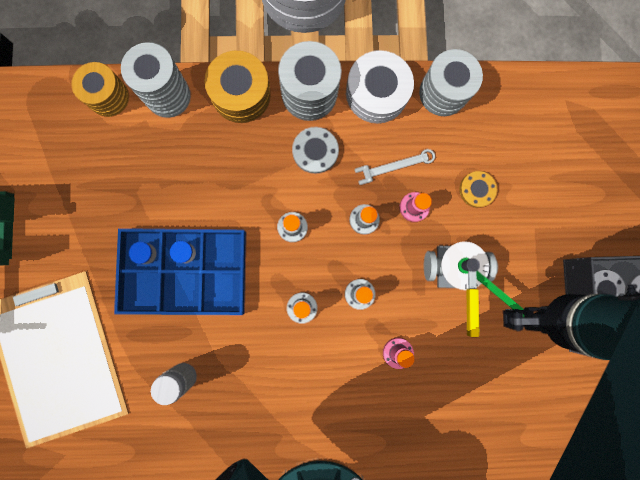

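The lever now lies square across the pipe, pointing at the robot (473,310), so the valve is shut. All the stubs are unmoved. Next is stub C.

```bash
python3 -m creep '[[[-0.05,0.1,0],0],[[-0.0925,0.2,0],0],[[-0.0925,0.3,0],0],[[-0.0925,0.4,0],0],[[-0.0925,0.4,0],0]]'>/dev/null; python3 -m creep '[[[0,0.1,0],0],[[0,0.21,0],0],[[0,0.215,0],0],[[0,0.215,0],0],[[0,0.215,0],0]]'|grep -E 'pos|contact'; python3 -m creep '[[[0,0,0],0],[[0,0,0],0],[[0,0,0],0]]' ; python3 -c "
from h import *; print(rel([.4595,-.098,.057]))"
```

```text
tool_pos: [0.4582, -0.0979, 0.2501]
contact_force: [-0.6, -0.0, -0.5]
time_s: 6.87
tool_pos: [0.4591, -0.0994, 0.2511]
orientation: [[-1.0, 0.002, -0.0], [0.002, 1.0, -0.0], [0.0, -0.0, -1.0]]
contact_force: [0.2, -0.5, 0.2]
gripper_width: 0.821
grip_force: 0.0
[-0.0012  0.0037  0.4851]
```

```bash
python3 -m creep '[[[0,0.002,0.1],0],[[0,0.002,0.2],0],[[0,0.002,0.3],0],[[0,0.002,0.4],0],[[0,0.002,0.45],0]]' >/dev/null; python3 -m creep '[[[0,0,0.035],0],[[0,0,0.035],0],[[0,0,0.035],0]]'; python3 -m creep '[[[0,0,0],0],[[0,0,0],0],[[0,0,0],0],[[0,0,0],0],[[0,0,0],0]]' 25 40;python3 -m creep '[[[0,0,0],0],[[0,0,0],0],[[0,0,0],0],[[0,0,0],0],[[0,0,0],0]]'
```

```text
time_s: 7.53
tool_pos: [0.4587, -0.098, 0.0568]
orientation: [[-1.0, 0.001, -0.002], [0.001, 1.0, 0.001], [0.002, 0.001, -1.0]]
contact_force: [-0.1, -0.0, 0.6]
gripper_width: 0.824
grip_force: 0.0
time_s: 7.95
tool_pos: [0.4601, -0.0977, 0.0587]
orientation: [[-1.0, 0.0, 0.003], [0.0, 1.0, -0.001], [-0.003, -0.001, -1.0]]
contact_force: [-1.2, 1.0, 5.6]
gripper_width: 0.436
grip_force: 39.6
time_s: 8.37
tool_pos: [0.4601, -0.0977, 0.0588]
orientation: [[-1.0, 0.0, 0.003], [0.0, 1.0, -0.001], [-0.003, -0.001, -1.0]]
contact_force: [-0.5, 1.3, 6.5]
gripper_width: 0.428
grip_force: 39.6
```

```bash
sed -i 's/&(P\[...,0\]<0.7)$/\&(P[...,0]<0.7)\&(P[...,0]>0.35)\&(P[...,1]<0.45)/' h.py; python3 -m creep '[[[0,0,-0.1],0],[[0,0,-0.2],0],[[0,0,-0.3],0],[[0,0,-0.35],0],[[0,0,-0.35],0]]'; python3 -c "
from h import *
for n in('top','scene'): print(crate(dict(np.load('last_%s.npz'%n))))"
```

```text
time_s: 8.78
tool_pos: [0.4621, -0.0985, 0.2024]
orientation: [[-1.0, -0.0, 0.01], [-0.0, 1.0, -0.004], [-0.01, -0.004, -1.0]]
contact_force: [0.9, -0.3, -4.6]
gripper_width: 0.428
grip_force: 43.5
((515.1288452148438, 272.16461181640625), (259.14703369140625, 171.66030883789062), 88.07145690917969)
((518.7398071289062, 266.27606201171875), (265.5224914550781, 175.64366149902344), 88.12809753417969)
```

```bash
python3 -m creep '[[[-0.02,0.1,0],0],[[-0.04,0.2,0],0],[[-0.04,0.3,0],0],[[-0.04,0.4,0],0],[[-0.04,0.45,0],0]]'>/dev/null; python3 -m creep '[[[0,0.1,0],0],[[0,0.2,0],0],[[0,0.3,0],0],[[0,0.4,0],0],[[0,0.45,0],0]]'>/dev/null; python3 -m creep '[[[0,0.1,0],0],[[0,0.22,0],0],[[0,0.225,0],0],[[0,0.225,0],0],[[0,0.225,0],0]]'; python3 -m creep '[[[0,0,0],0],[[0,0,0],0],[[0,0,0],0]]' | head -2; python3 -c "
from h import *; print(rel([.4773,.3552,.0645]))"
```

```text
time_s: 10.03
tool_pos: [0.4737, 0.3521, 0.1956]
orientation: [[-1.0, -0.002, -0.003], [-0.002, 1.0, -0.002], [0.003, -0.002, -1.0]]
contact_force: [-0.2, -0.3, -5.5]
gripper_width: 0.434
grip_force: 43.9
time_s: 10.28
tool_pos: [0.475, 0.3511, 0.197]
[-0.0059  0.0106  0.3313]
```

```bash
python3 -m creep '[[[-0.006,0.0105,0.08],0],[[-0.006,0.0105,0.16],0],[[-0.006,0.0105,0.22],0],[[-0.006,0.0105,0.22],0],[[-0.006,0.0105,0.22],0]]'|grep -E 'pos|contact'; python3 -c "
from h import *
d=grab('top'); save(d,'p1.png',(90,200,290,340))"
```

```text
tool_pos: [0.4766, 0.3553, 0.1084]
contact_force: [-0.8, 0.7, -5.3]
```

View pics/p1.png

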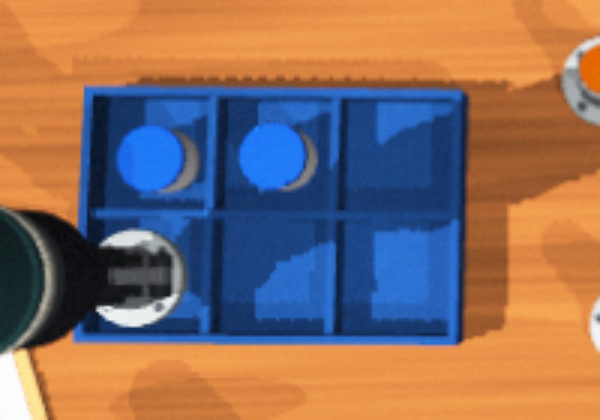

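The flange (crop ~(130,280)) is centred over the lower-left cell, so I'll lower it.

```bash
python3 -m creep '[[[0,0,0.03],0],[[0,0,0.06],0],[[0,0,0.09],0],[[0,0,0.09],0],[[0,0,0.09],0]]'|grep -E 'pos|contact'; python3 -m creep '[[[0,0,0.01],0],[[0,0,0.02],0],[[0,0,0.02],0],[[0,0,0.02],0]]'|grep -E 'pos|contact'
```

```text
tool_pos: [0.4766, 0.3562, 0.0722]
contact_force: [-0.5, 0.6, -4.3]
tool_pos: [0.4775, 0.3567, 0.0653]
contact_force: [0.5, -0.3, -4.9]
```

```bash
python3 -m creep '[[[0,0,0.005],0],[[0,0,0.005],0],[[0,0,0.005],0]]'|grep -E 'pos|contact';  python3 -m creep '[[[0,0,0.003],0],[[0,0,0.003],0],[[0,0,0.003],0]]'|grep -E 'pos|contact'
```

```text
tool_pos: [0.4776, 0.3569, 0.0648]
contact_force: [-3.7, -1.0, 7.7]
tool_pos: [0.4776, 0.3569, 0.0647]
contact_force: [-5.6, -2.9, 17.2]
```

```bash
python3 -m creep '[[[0,0,-0.006],0],[[0,0,-0.006],0],[[0,0,-0.006],0],[[0,0,-0.006],0],[[0,0,-0.006],0]]' 62|tail -3; python3 -m creep '[[[0,0,-0.08],0],[[0,0,-0.16],0],[[0,0,-0.2],0],[[0,0,-0.2],0],[[0,0,-0.2],0]]'|grep -E 'pos|contact'; python3 -m creep '[[[0,0,0],0],[[0,0,0],0],[[0,0,0],0],[[0,0,0],0],[[0,0,0],0]]' 0 40| tail -2; python3 -m creep '[[[0,0,0.03],0],[[0,0,0.06],0],[[0,0,0.08],0],[[0,0,0.08],0],[[0,0,0.08],0]]'|grep -E 'pos|contact'
```

```text
contact_force: [-1.2, -0.1, 0.4]
gripper_width: 0.73
grip_force: 0.0
tool_pos: [0.4781, 0.3571, 0.1452]
contact_force: [-0.1, 0.2, -0.5]
gripper_width: 0.013
grip_force: 0.0
tool_pos: [0.4771, 0.3565, 0.1119]
contact_force: [0.6, -0.1, 0.1]
```

```bash
python3 -m creep '[[[0,0,0.01],0],[[0,0,0.02],0],[[0,0,0.025],0],[[0,0,0.025],0]]'|grep -E 'pos|contact'; python3 -m creep '[[[0,0,0.005],0],[[0,0,0.01],0],[[0,0,0.01],0],[[0,0,0.01],0]]'|grep -E 'pos|contact'
```

```text
tool_pos: [0.4782, 0.3571, 0.103]
contact_force: [0.2, -0.3, 1.4]
tool_pos: [0.4783, 0.3572, 0.1018]
contact_force: [-5.4, -3.7, 25.4]
```

```bash
python3 -m creep '[[[0,0,-0.1],0],[[0,0,-0.2],0],[[0,0,-0.3],0],[[0,0,-0.35],0],[[0,0,-0.35],0]]' 70 |grep -E 'pos|contact'; python3 -m creep '[[[0.05,-0.1,0],0],[[0.105,-0.2,0],0],[[0.105,-0.3,0],0],[[0.105,-0.4,0],0],[[0.105,-0.4,0],0]]'|grep -E 'pos|contact'; python3 -c "
from h import *
for n in ('top','scene'):
  d=grab(n);[print(' ',*s) for s in stubs(d)]; save(d,n+'3.png',(270,120,460,260) if n=='scene' else (90,200,290,340))
print(rel([.435,.0245,.25]))"
```

```text
tool_pos: [0.4805, 0.3585, 0.2446]
contact_force: [0.6, 0.1, -0.3]
tool_pos: [0.4334, 0.1912, 0.2374]
contact_force: [0.4, 0.8, 0.7]
  [478.5, 349.6] 14.9 80.9 0.0 [371.0, 157.0]
  [435.5, 22.8] 17.8 81.8 0.0 [286.0, 227.0]
  [606.2, 40.1] 16.9 82.4 0.0 [356.0, 250.0]
  [335.5, -176.3] 17.0 83.4 0.28 [191.0, 267.0]
  [619.1, -113.9] 16.8 80.9 0.0 [324.0, 303.0]
  [643.9, -224.2] 17.4 83.0 0.35 [303.0, 351.0]
[-0.0013 -0.4269 -0.03  ]
```

View pics/scene3.png

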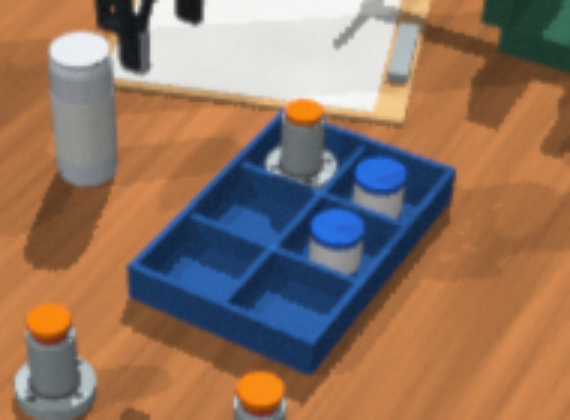

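The scene crop shows stub C upright in the far cell (300,140) with its cap home and no red visible. The canisters are undisturbed. On to stub D.

```bash
python3 -m creep '[[[0,-0.1,0],0],[[0,-0.2,0],0],[[0,-0.3,0],0],[[0,-0.4,0],0],[[0,-0.423,0],0]]'>/dev/null;  python3 -m creep '[[[0,0,0],0],[[0,0,0],0],[[0,0,0],0],[[0,0,0],0]]' | head -2; python3 -c "
from h import *; print(rel([.435,.0245,.057]))
d=grab('top');[print(' ',*s) for s in stubs(d)]; print(d['z_map'].mean())"
```

```text
time_s: 16.02
tool_pos: [0.4356, 0.0292, 0.2383]
[ 0.0013 -0.0119  0.4533]
  [641.0, -220.9] 16.3 83.4 0.33 [423.0, 201.0]
  [617.9, -111.1] 16.5 81.0 0.0 [368.0, 214.0]
  [604.1, 42.5] 15.7 82.8 0.0 [291.0, 223.0]
  [476.5, 355.0] 16.6 81.3 0.0 [130.0, 292.0]
  [333.5, -172.9] 16.6 83.5 0.24 [405.0, 359.0]
1.0106063
```

```bash
python3 -m creep '[[[0.001,-0.012,0.1],0],[[0.001,-0.012,0.2],0],[[0.001,-0.012,0.3],0],[[0.001,-0.012,0.4],0],[[0.001,-0.012,0.42],0]]' >/dev/null; python3 -m creep '[[[0,0,0.033],0],[[0,0,0.033],0],[[0,0,0.033],0]]'|grep -E 'pos|contact'; python3 -m creep '[[[0,0,0],0],[[0,0,0],0],[[0,0,0],0],[[0,0,0],0],[[0,0,0],0]]' 25 40 >/dev/null;python3 -m creep '[[[0,0,0],0],[[0,0,0],0],[[0,0,0],0]]'; python3 -m creep '[[[0,0,-0.1],0],[[0,0,-0.2],0],[[0,0,-0.3],0],[[0,0,-0.35],0],[[0,0,-0.35],0]]'
```

```text
tool_pos: [0.4354, 0.0233, 0.0579]
contact_force: [0.2, -0.1, -0.0]
time_s: 17.4
tool_pos: [0.4363, 0.0232, 0.059]
orientation: [[-1.0, 0.001, 0.003], [0.001, 1.0, 0.001], [-0.003, 0.001, -1.0]]
contact_force: [-0.8, 4.7, 8.5]
gripper_width: 0.432
grip_force: 39.1
time_s: 17.82
tool_pos: [0.4381, 0.0225, 0.2024]
orientation: [[-1.0, -0.0, 0.01], [-0.0, 1.0, -0.001], [-0.01, -0.001, -1.0]]
contact_force: [0.9, 0.6, -5.1]
gripper_width: 0.436
grip_force: 43.9
```

```bash
python3 -m creep '[[[-0.05,0.1,0],0],[[-0.05,0.2,0],0],[[-0.05,0.3,0],0],[[-0.05,0.4,0],0],[[-0.05,0.4,0],0]]'>/dev/null; python3 -m creep '[[[-0.046,0.1,0],0],[[-0.046,0.2,0],0],[[-0.046,0.219,0],0],[[-0.046,0.219,0],0],[[-0.046,0.219,0],0]]'>/dev/null; python3 -m creep '[[[0,0,0],0],[[0,0,0],0],[[0,0,0],0]]' | head -2; python3 -c "
from h import *; print(rel([.4745,.2712,.0645]))"
```

```text
time_s: 18.9
tool_pos: [0.4732, 0.269, 0.197]
[-0.0035  0.0057  0.3313]
```

```bash
python3 -m creep '[[[-0.003,0.0055,0.08],0],[[-0.003,0.0055,0.16],0],[[-0.003,0.0055,0.24],0],[[-0.003,0.0055,0.3],0],[[-0.003,0.0055,0.3],0]]'|grep -E 'pos|contact';python3 -m creep '[[[0,0,0.01],0],[[0,0,0.02],0],[[0,0,0.02],0],[[0,0,0.02],0]]'|grep -E 'pos|contact'; python3 -m creep '[[[0,0,0.007],0],[[0,0,0.014],0],[[0,0,0.014],0],[[0,0,0.014],0]]'|grep -E 'pos|contact'
```

```text
tool_pos: [0.4714, 0.2702, 0.0731]
contact_force: [-1.6, -0.7, -5.6]
tool_pos: [0.4758, 0.2729, 0.0707]
contact_force: [-0.1, -0.3, -4.7]
tool_pos: [0.4756, 0.273, 0.065]
contact_force: [-1.1, -0.4, 5.8]
```

Landed. Release, then press the cap.

```bash
python3 -m creep '[[[0,0,0],0],[[0,0,0],0],[[0,0,0],0],[[0,0,0],0],[[0,0,0],0]]' 62|tail -3; python3 -m creep '[[[0,0,-0.08],0],[[0,0,-0.16],0],[[0,0,-0.2],0],[[0,0,-0.2],0],[[0,0,-0.2],0]]'|grep -E 'pos|contact'; python3 -m creep '[[[0,0,0],0],[[0,0,0],0],[[0,0,0],0],[[0,0,0],0],[[0,0,0],0]]' 0 40| tail -2; python3 -m creep '[[[0,0,0.03],0],[[0,0,0.06],0],[[0,0,0.08],0],[[0,0,0.08],0],[[0,0,0.08],0]]'|grep -E 'pos|contact';python3 -m creep '[[[0,0,0.01],0],[[0,0,0.02],0],[[0,0,0.025],0],[[0,0,0.025],0]]'|grep -E 'pos|contact'; python3 -m creep '[[[0,0,0.005],0],[[0,0,0.007],0],[[0,0,0.007],0],[[0,0,0.007],0]]'|grep -E 'pos|contact'
```

```text
contact_force: [-1.2, 0.2, 0.2]
gripper_width: 0.727
grip_force: 0.0
tool_pos: [0.4753, 0.2728, 0.1445]
contact_force: [-0.4, -0.8, -0.2]
gripper_width: 0.013
grip_force: 0.0
tool_pos: [0.4743, 0.2723, 0.1112]
contact_force: [0.1, -1.2, -0.0]
tool_pos: [0.4753, 0.2728, 0.1021]
contact_force: [0.0, -0.0, 0.6]
tool_pos: [0.4754, 0.2729, 0.1018]
contact_force: [-5.9, -2.1, 26.4]
```

```bash
python3 -m creep '[[[0,0,-0.1],0],[[0,0,-0.2],0],[[0,0,-0.3],0],[[0,0,-0.35],0],[[0,0,-0.35],0]]' 70 |grep -E 'pos|contact'; python3 -m creep '[[[-0.07,-0.1,0],0],[[-0.14,-0.2,0],0],[[-0.2,-0.3,0],0],[[-0.2,-0.3,0],0],[[-0.2,-0.3,0],0]]'|grep -E 'pos|contact'; python3 -c "
from h import *
for n in ('top','scene'):
  d=grab(n);print(n);[print(' ',*s) for s in stubs(d)]
print(rel([.605,.0413,.24]))"
```

```text
tool_pos: [0.4779, 0.2739, 0.2447]
contact_force: [1.3, -0.6, 0.4]
tool_pos: [0.557, 0.1488, 0.2381]
contact_force: [-0.6, 0.1, 0.5]
top
  [641.0, -220.9] 16.3 83.4 0.27 [423.0, 201.0]
  [616.8, -111.1] 15.9 81.3 0.0 [368.0, 214.0]
  [603.7, 41.9] 15.5 83.0 0.0 [291.0, 222.0]
scene
  [477.0, 350.6] 16.4 81.3 0.0 [371.0, 157.0]
  [474.5, 265.8] 16.5 80.4 0.0 [354.0, 175.0]
  [605.9, 38.6] 18.1 82.2 0.0 [356.0, 250.0]
  [335.3, -175.8] 17.0 82.9 0.29 [191.0, 267.0]
  [619.8, -114.4] 16.8 80.7 0.0 [324.0, 303.0]
  [643.3, -224.7] 17.1 83.2 0.35 [303.0, 352.0]
[-0.1272 -0.2764 -0.0053]
```

```bash
python3 -m creep '[[[-0.04,-0.1,0],0],[[-0.08,-0.2,0],0],[[-0.122,-0.277,0],0],[[-0.122,-0.277,0],0],[[-0.122,-0.277,0],0]]'>/dev/null;  python3 -m creep '[[[0,0,0],0],[[0,0,0],0],[[0,0,0],0],[[0,0,0],0]]' | head -2; python3 -c "
from h import *; print(rel([.605,.0405,.057]))"
```

```text
time_s: 24.0
tool_pos: [0.6029, 0.0431, 0.2389]
[-0.0055 -0.0066  0.4548]
```

```bash
python3 -m creep '[[[-0.005,-0.007,0.1],0],[[-0.005,-0.007,0.2],0],[[-0.005,-0.007,0.3],0],[[-0.005,-0.007,0.4],0],[[-0.005,-0.007,0.42],0]]' >/dev/null; python3 -m creep '[[[0,0,0.035],0],[[0,0,0.035],0],[[0,0,0.035],0]]'|grep -E 'pos|contact'; python3 -m creep '[[[0,0,0],0],[[0,0,0],0],[[0,0,0],0],[[0,0,0],0],[[0,0,0],0]]' 25 40 >/dev/null;python3 -m creep '[[[0,0,0],0],[[0,0,0],0],[[0,0,0],0]]'; python3 -m creep '[[[0,0,-0.1],0],[[0,0,-0.2],0],[[0,0,-0.3],0],[[0,0,-0.35],0],[[0,0,-0.35],0]]'
```

```text
tool_pos: [0.6057, 0.0393, 0.0577]
contact_force: [0.5, -0.7, 0.3]
time_s: 25.33
tool_pos: [0.6068, 0.0396, 0.0591]
orientation: [[-1.0, 0.0, 0.003], [0.0, 1.0, 0.001], [-0.003, 0.001, -1.0]]
contact_force: [0.2, 4.2, 7.2]
gripper_width: 0.434
grip_force: 39.4
time_s: 25.75
tool_pos: [0.609, 0.0387, 0.2032]
orientation: [[-1.0, -0.0, 0.011], [-0.0, 1.0, -0.001], [-0.011, -0.001, -1.0]]
contact_force: [1.0, -0.2, -3.7]
gripper_width: 0.433
grip_force: 42.7
```

```bash
python3 -m creep '[[[0.05,0.1,0],0],[[0.1,0.2,0],0],[[0.125,0.3,0],0],[[0.125,0.361,0],0],[[0.125,0.361,0],0]]'>/dev/null; python3 -m creep '[[[0,0,0],0],[[0,0,0],0],[[0,0,0],0]]' | head -2; python3 -c "
from h import *; print(rel([.5557,.186,.0645]))"
```

```text
time_s: 26.42
tool_pos: [0.5552, 0.1821, 0.196]
[-0.0018  0.01    0.3288]
```

```bash
python3 -m creep '[[[-0.001,0.009,0.08],0],[[-0.001,0.009,0.16],0],[[-0.001,0.009,0.24],0],[[-0.001,0.009,0.3],0],[[-0.001,0.009,0.3],0]]'|grep -E 'pos|contact';python3 -m creep '[[[0,0,0.01],0],[[0,0,0.02],0],[[0,0,0.02],0],[[0,0,0.02],0]]'|grep -E 'pos|contact'; python3 -m creep '[[[0,0,0.007],0],[[0,0,0.014],0],[[0,0,0.014],0],[[0,0,0.014],0]]'|grep -E 'pos|contact'
```

```text
tool_pos: [0.5522, 0.1845, 0.0719]
contact_force: [-1.1, -0.6, -4.4]
tool_pos: [0.5571, 0.1869, 0.0703]
contact_force: [-0.1, 0.2, -3.6]
tool_pos: [0.5569, 0.1872, 0.0651]
contact_force: [-1.9, -0.8, 7.6]
```

```bash
python3 -m creep '[[[0,0,0],0],[[0,0,0],0],[[0,0,0],0],[[0,0,0],0],[[0,0,0],0]]' 62|tail -3; python3 -m creep '[[[0,0,-0.08],0],[[0,0,-0.16],0],[[0,0,-0.2],0],[[0,0,-0.2],0],[[0,0,-0.2],0]]'|grep -E 'pos|contact'; python3 -m creep '[[[0,0,0],0],[[0,0,0],0],[[0,0,0],0],[[0,0,0],0],[[0,0,0],0]]' 0 40| tail -2; python3 -m creep '[[[0,0,0.03],0],[[0,0,0.06],0],[[0,0,0.08],0],[[0,0,0.08],0],[[0,0,0.08],0]]'|grep -E 'pos|contact';python3 -m creep '[[[0,0,0.01],0],[[0,0,0.02],0],[[0,0,0.025],0],[[0,0,0.025],0]]'|grep -E 'pos|contact'; python3 -m creep '[[[0,0,0.005],0],[[0,0,0.007],0],[[0,0,0.007],0],[[0,0,0.007],0]]'|grep -E 'pos|contact'
python3 -m creep '[[[0,0,-0.1],0],[[0,0,-0.2],0],[[0,0,-0.3],0],[[0,0,-0.35],0],[[0,0,-0.35],0]]' 70 |grep -E 'pos|contact'; python3 -m creep '[[[0,-0.1,0],0],[[0,-0.2,0],0],[[0,-0.3,0],0],[[0,-0.4,0],0],[[0,-0.4,0],0]]'|grep -E 'pos|contact'; python3 -c "
from h import *
for n in ('top','scene'):
  d=grab(n);print(n);[print(' ',*s) for s in stubs(d)]
print(rel([.618,-.1125,.24]))"
```

```text
contact_force: [-0.3, -0.4, -0.3]
gripper_width: 0.729
grip_force: 0.0
tool_pos: [0.5566, 0.1871, 0.1441]
contact_force: [0.3, -0.3, -1.4]
gripper_width: 0.015
grip_force: 0.0
tool_pos: [0.5555, 0.1868, 0.1108]
contact_force: [-0.6, -0.4, -0.2]
tool_pos: [0.5565, 0.187, 0.102]
contact_force: [-0.3, 0.2, 4.4]
tool_pos: [0.5566, 0.1871, 0.1018]
contact_force: [-6.3, -1.9, 26.3]
tool_pos: [0.5594, 0.1877, 0.2447]
contact_force: [0.7, 0.6, -0.2]
tool_pos: [0.5556, 0.0206, 0.2378]
contact_force: [0.4, 0.9, 0.7]
top
  [640.9, -220.9] 16.3 83.5 0.33 [423.0, 201.0]
  [476.5, 355.0] 16.6 81.4 0.0 [130.0, 292.0]
  [468.9, 267.3] 16.2 81.2 0.0 [176.0, 294.0]
  [333.5, -172.8] 16.6 83.6 0.25 [405.0, 359.0]
scene
  [478.8, 350.6] 15.8 80.8 0.0 [371.0, 157.0]
  [471.7, 263.1] 17.7 81.3 0.0 [353.0, 174.0]
  [556.3, 183.1] 16.8 81.2 0.0 [367.0, 204.0]
  [335.9, -175.4] 17.3 82.8 0.28 [191.0, 267.0]
  [619.7, -114.3] 16.8 80.6 0.0 [324.0, 303.0]
  [643.3, -224.7] 17.2 83.1 0.35 [303.0, 352.0]
[-0.1575 -0.3446 -0.0058]
```

```bash
python3 -m creep '[[[-0.05,-0.1,0],0],[[-0.1,-0.2,0],0],[[-0.153,-0.3,0],0],[[-0.153,-0.342,0],0],[[-0.153,-0.342,0],0]]'>/dev/null;  python3 -m creep '[[[0,0,0],0],[[0,0,0],0],[[0,0,0],0],[[0,0,0],0]]' | head -2; python3 -c "
from h import *; print(rel([.618,-.1128,.057]))
d=grab('scene');[print(' ',*s) for s in stubs(d)]"
```

```text
time_s: 31.52
tool_pos: [0.6167, -0.108, 0.2384]
[-0.0036 -0.0123  0.4536]
  [478.7, 349.9] 15.7 81.2 0.0 [371.0, 157.0]
  [471.2, 264.0] 17.5 80.7 0.0 [352.0, 174.0]
  [555.3, 182.8] 16.9 81.0 0.0 [367.0, 204.0]
  [336.5, -175.6] 17.7 83.0 0.29 [191.0, 267.0]
  [619.3, -114.7] 17.0 80.8 0.0 [324.0, 304.0]
  [643.9, -224.3] 17.4 83.1 0.36 [303.0, 352.0]
```

```bash
python3 -m creep '[[[-0.003,-0.012,0.1],0],[[-0.003,-0.012,0.2],0],[[-0.003,-0.012,0.3],0],[[-0.003,-0.012,0.4],0],[[-0.003,-0.012,0.42],0]]' >/dev/null; python3 -m creep '[[[0,0,0.034],0],[[0,0,0.034],0],[[0,0,0.034],0]]'|grep -E 'pos|contact'; python3 -m creep '[[[0,0,0],0],[[0,0,0],0],[[0,0,0],0],[[0,0,0],0],[[0,0,0],0]]' 25 40 >/dev/null;python3 -m creep '[[[0,0,0],0],[[0,0,0],0],[[0,0,0],0]]'; python3 -m creep '[[[0,0,-0.1],0],[[0,0,-0.2],0],[[0,0,-0.3],0],[[0,0,-0.35],0],[[0,0,-0.35],0]]'
```

```text
tool_pos: [0.6186, -0.1143, 0.0578]
contact_force: [-0.3, 0.1, -0.2]
time_s: 32.9
tool_pos: [0.6195, -0.1142, 0.0591]
orientation: [[-1.0, 0.0, 0.003], [0.0, 1.0, 0.0], [-0.003, 0.0, -1.0]]
contact_force: [-0.8, 3.4, 6.8]
gripper_width: 0.435
grip_force: 39.4
time_s: 33.32
tool_pos: [0.6216, -0.1157, 0.2033]
orientation: [[-1.0, 0.0, 0.01], [-0.0, 1.0, -0.003], [-0.01, -0.003, -1.0]]
contact_force: [1.1, -1.2, -4.9]
gripper_width: 0.435
grip_force: 43.3
```

```bash
python3 -m creep '[[[0.05,0.08,0],0],[[0.1,0.16,0],0],[[0.15,0.24,0],0],[[0.2,0.32,0],0],[[0.2,0.38,0],0]]'>/dev/null; python3 -m creep '[[[0.05,0.08,0],0],[[0.1,0.16,0],0],[[0.1675,0.24,0],0],[[0.1675,0.32,0],0],[[0.1675,0.375,0],0]]'>/dev/null; python3 -m creep '[[[0,0,0],0],[[0,0,0],0],[[0,0,0],0],[[0,0,0],0]]' | head -2; python3 -c "
from h import *; print(rel([.4725,.188,.0645]))
for n in ('top','scene'):
  d=grab(n);print(n);[print(' ',*s) for s in stubs(d)]"
```

```text
time_s: 34.48
tool_pos: [0.4707, 0.1863, 0.1961]
[-0.005   0.0047  0.3291]
top
  [640.9, -220.9] 16.3 83.6 0.33 [423.0, 201.0]
  [333.9, -174.1] 16.3 83.9 0.18 [408.0, 356.0]
scene
  [478.8, 350.9] 15.7 80.9 0.0 [371.0, 157.0]
  [472.5, 263.7] 17.4 81.0 0.0 [353.0, 174.0]
  [554.9, 182.8] 17.2 80.8 0.0 [367.0, 204.0]
  [335.9, -175.4] 17.3 82.8 0.28 [191.0, 267.0]
  [644.0, -223.4] 16.9 83.2 0.35 [303.0, 351.0]
```

```bash
python3 -m creep '[[[-0.004,0.003,0.08],0],[[-0.004,0.003,0.16],0],[[-0.004,0.003,0.24],0],[[-0.004,0.003,0.3],0],[[-0.004,0.003,0.3],0]]'|grep -E 'pos|contact';python3 -m creep '[[[0,0,0.01],0],[[0,0,0.02],0],[[0,0,0.02],0],[[0,0,0.02],0]]'|grep -E 'pos|contact'; python3 -m creep '[[[0,0,0.007],0],[[0,0,0.014],0],[[0,0,0.014],0],[[0,0,0.014],0]]'|grep -E 'pos|contact'
```

```text
tool_pos: [0.4697, 0.1868, 0.0728]
contact_force: [-1.4, -0.1, -5.5]
tool_pos: [0.474, 0.1887, 0.0701]
contact_force: [-0.6, 1.0, -5.0]
tool_pos: [0.474, 0.1889, 0.0651]
contact_force: [-3.2, -0.3, 10.3]
```

```bash
python3 -m creep '[[[0,0,0],0],[[0,0,0],0],[[0,0,0],0],[[0,0,0],0],[[0,0,0],0]]' 58|tail -3; python3 -m creep '[[[0,0,-0.08],0],[[0,0,-0.16],0],[[0,0,-0.2],0],[[0,0,-0.2],0],[[0,0,-0.2],0]]'|grep -E 'pos|contact'; python3 -m creep '[[[0,0,0],0],[[0,0,0],0],[[0,0,0],0],[[0,0,0],0],[[0,0,0],0]]' 0 40| tail -2; python3 -m creep '[[[0,0,0.03],0],[[0,0,0.06],0],[[0,0,0.08],0],[[0,0,0.08],0],[[0,0,0.08],0]]'|grep -E 'pos|contact';python3 -m creep '[[[0,0,0.01],0],[[0,0,0.02],0],[[0,0,0.025],0],[[0,0,0.025],0]]'|grep -E 'pos|contact'; python3 -m creep '[[[0,0,0.005],0],[[0,0,0.007],0],[[0,0,0.007],0],[[0,0,0.007],0]]'|grep -E 'pos|contact'
python3 -m creep '[[[0,0,-0.1],0],[[0,0,-0.2],0],[[0,0,-0.3],0],[[0,0,-0.35],0],[[0,0,-0.35],0]]'|grep -E 'pos|contact'; python3 -m creep '[[[0,-0.1,0],0],[[0,-0.2,0],0],[[0,-0.3,0],0],[[0,-0.4,0],0],[[0,-0.45,0],0]]'|grep -E 'pos|contact';python3 -m creep '[[[0,-0.1,0],0],[[0,-0.2,0],0],[[0,-0.25,0],0],[[0,-0.25,0],0],[[0,-0.25,0],0]]'|grep -E 'pos|contact'; python3 -c "
from h import *
for n in ('top','scene'):
  d=grab(n);print(n);[print(' ',*s) for s in stubs(d)]; save(d,n+'4.png',(270,120,460,260) if n=='scene' else (90,200,290,340))
  print(bar(d,24,34,.126,(.118,.135)),bar(d,45,80,.083,(.074,.09)))"
```

```text
contact_force: [0.8, -0.5, 0.3]
gripper_width: 0.676
grip_force: 0.0
tool_pos: [0.4736, 0.1887, 0.144]
contact_force: [-0.9, -1.0, -0.7]
gripper_width: 0.001
grip_force: 0.0
tool_pos: [0.4725, 0.1884, 0.1108]
contact_force: [-0.4, -0.8, 0.7]
tool_pos: [0.4737, 0.1887, 0.102]
contact_force: [-0.3, -1.2, 4.3]
tool_pos: [0.4738, 0.1888, 0.1017]
contact_force: [-6.8, -2.5, 33.2]
tool_pos: [0.4764, 0.1895, 0.2441]
contact_force: [1.2, 0.1, -0.3]
tool_pos: [0.4723, 0.0051, 0.2379]
contact_force: [0.6, 0.3, 0.9]
tool_pos: [0.4725, -0.0922, 0.2378]
contact_force: [0.0, 0.4, 0.1]
top
  [640.9, -220.9] 16.3 83.7 0.34 [423.0, 201.0]
  [553.9, 186.2] 16.1 81.5 0.0 [218.0, 249.0]
  [476.3, 354.9] 16.6 81.5 0.0 [130.0, 292.0]
  [471.8, 187.9] 16.1 81.4 0.0 [217.0, 292.0]
  [468.8, 267.4] 16.2 80.8 0.0 [176.0, 294.0]
  [333.5, -173.0] 16.6 83.5 0.25 [405.0, 359.0]Traceback (most recent call last):
  File "<string>", line 5, in <module>
    print(bar(d,24,34,.126,(.118,.135)),bar(d,45,80,.083,(.074,.09)))
          ~~~^^^^^^^^^^^^^^^^^^^^^^^^^^
  File "h.py", line 44, in bar
    n,l,st,c=cv2.connectedComponentsWithStats(m); i=1+np.argmax(st[1:,4]); q=ray(d,np.argwhere(l==i)[:,::-1],z)[:,:2]*1000
                                                      ~~~~~~~~~^^^^^^^^^^
    return _wrapfunc(a, 'argmax', axis=axis, out=out, **kwds)
    return bound(*args, **kwds)
ValueError: attempt to get argmax of an empty sequence
```

View pics/top4.png

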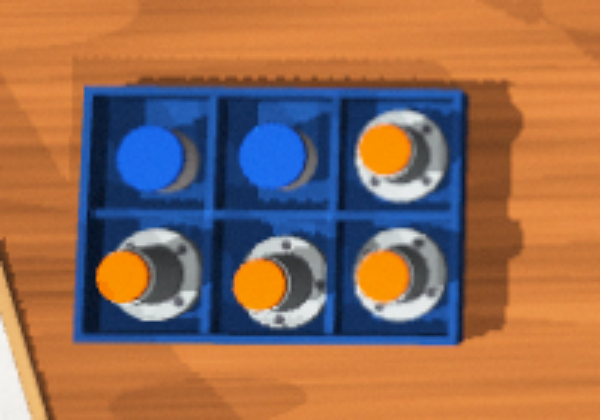

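The top crop shows four capped stubs, one in each free cell, and the canisters untouched. Next is the lever's shut side.

```bash
python3 -m creep '[[[0.05,-0.1,0],0],[[0.1,-0.2,0],0],[[0.125,-0.3,0],0],[[0.125,-0.39,0],0],[[0.125,-0.39,0],0]]'>/dev/null;  python3 -m creep '[[[0,0,0],0],[[0,0,0],0],[[0,0,0],0],[[0,0,0],0]]' | head -2; python3 -c "
from h import *
print(rel([.422,-.252,.132]))
d=grab('scene');[print(' ',*s) for s in stubs(d)]; save(d,'scene4.png',(270,120,460,260))
print(bar(d,24,34,.126,(.118,.135)),bar(d,45,80,.083,(.074,.09)))"
```

```text
time_s: 40.05
tool_pos: [0.423, -0.2455, 0.2383]
[ 0.0024 -0.0163  0.2658]
  [478.2, 349.7] 15.7 80.8 0.0 [371.0, 157.0]
  [471.3, 263.8] 17.5 80.8 0.0 [352.0, 174.0]
  [473.9, 184.7] 16.5 80.4 0.0 [337.0, 192.0]
  [555.2, 182.7] 17.2 81.0 0.0 [367.0, 204.0]
  [335.3, -175.6] 16.8 82.6 0.29 [191.0, 268.0]
  [643.6, -224.3] 17.3 82.8 0.35 [303.0, 352.0]
(((424.6494140625, -300.5294494628906), (19.717845916748047, 90.72303771972656), 88.20482635498047), np.int32(455)) (((466.30120849609375, -357.63604736328125), (172.14271545410156, 22.643829345703125), 48.03321838378906), np.int32(624))
```

View pics/scene4.png

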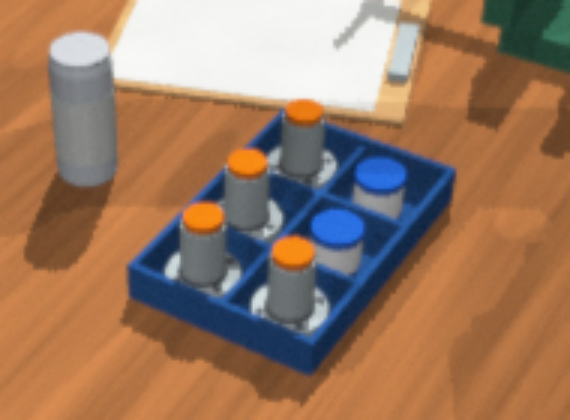

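The crop shows all four caps seated with no red visible. The lever is still shut. Next, a finer bearing for the marker.

```bash
cat >> h.py <<'E'
def line(d,lo,hi,z,zr,rmin,rmax,ax=(511.5,-301.4)):
    """robust line fit of coloured bar; returns bearing (deg, opening sense from -x), offset of line from the axis (mm)"""
    H=hsv(d);P=cloud(d); m=(H[...,0]>=lo)&(H[...,0]<=hi)&(H[...,1]>130)&(H[...,2]>70)&(P[...,2]>zr[0])&(P[...,2]<zr[1])
    q=ray(d,np.argwhere(m)[:,::-1],z)[:,:2]*1000; r=np.hypot(*(q-ax).T); q=q[(r>rmin)&(r<rmax)]
    vx,vy,x,y=cv2.fitLine(q.astype(np.float32),cv2.DIST_HUBER,0,.01,.01).ravel()
    if vx>0: vx,vy=-vx,-vy
    off=vx*(ax[1]-y)-vy*(ax[0]-x)
    c=q.mean(0)-ax
    return 'bearing %.2f off %.2f centroid-bearing %.2f n %d'%(np.degrees(np.arctan2(-vy,-vx)),off,np.degrees(np.arctan2(-c[1],-c[0])),len(q))
def lm(n,d):
    H=hsv(d);P=cloud(d); m=((H[...,1]<40)&(H[...,2]>170)&(abs(P[...,2]-.079)<.006)&(P[...,1]<-.2)&(P[...,1]>-.4)).astype(np.uint8)
    print(n,'lever',line(d,22,34,.126,(.11,.135),50,140),'| marker',line(d,45,80,.083,(.07,.092),55,165))
E
python3 - <<'E'
from h import *
lm('scene',dict(np.load('last_scene.npz'))); d=grab('top'); lm('top',d)
d=grab('wrist'); save(d,'w4.png'); lm('wrist',d)
E
```

```text
scene lever bearing -3.55 off -5.87 centroid-bearing 0.17 n 473 | marker bearing 49.02 off -0.61 centroid-bearing 49.34 n 444
top lever bearing -6.89 off -1.47 centroid-bearing -5.77 n 225 | marker bearing 53.63 off 6.01 centroid-bearing 48.92 n 135
wrist lever bearing -2.95 off 0.43 centroid-bearing -3.14 n 4704 | marker bearing 49.08 off 2.10 centroid-bearing 47.99 n 2753
```

View pics/w4.png

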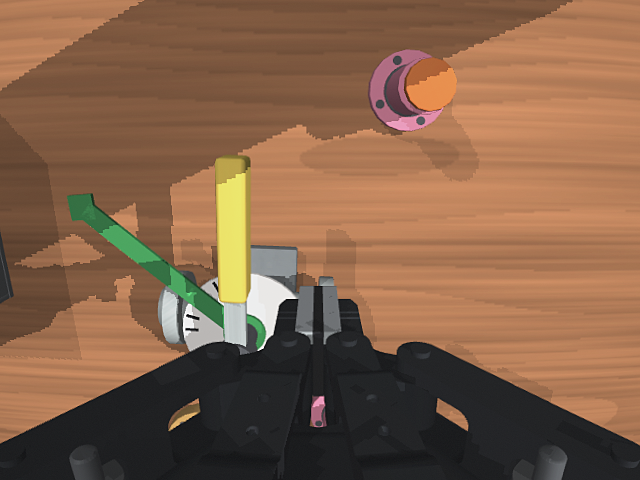

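The wrist view shows the lever shut at (235,230) and the marker's tip at (85,205). The marker's bearing is about 49.0°. I'll descend and push the lever open.

```bash
python3 -m creep '[[[0.003,-0.014,0.08],0],[[0.003,-0.014,0.16],0],[[0.003,-0.014,0.24],0],[[0.003,-0.014,0.264],0],[[0.003,-0.014,0.264],0]]'|grep -E 'pos|contact'; python3 -m creep '[[[0,0,0],0],[[0,0,0],0],[[0,0,0],0]]'|grep -E 'pos|contact'; python3 -c "
from h import *
print(rel([.4183,-.3087,.132]),rel([.4258,-.3394,.132]))"
```

```text
tool_pos: [0.4201, -0.2514, 0.1308]
contact_force: [-0.2, 0.8, -0.3]
tool_pos: [0.4229, -0.254, 0.1347]
contact_force: [0.8, 0.8, 0.1]
[ 0.0116 -0.1368  0.007 ] [-0.0071 -0.2136  0.0072]
```

```bash
python3 -m creep '[[[0.004,-0.04,0.006],0],[[0.01,-0.07,0.006],0],[[0.0116,-0.1,0.006],0],[[0.0116,-0.137,0.006],0],[[0.0116,-0.137,0.006],0]]'|grep -E 'pos|contact'; python3 -m creep '[[[-0.008,-0.04,0],0],[[-0.0187,-0.072,0],0],[[-0.0187,-0.072,0],0],[[-0.0187,-0.072,0],0]]'|grep -E 'pos|contact'; python3 -c "
from h import *
for n in('scene','top','wrist'): lm(n,grab(n))"
```

```text
tool_pos: [0.4175, -0.3109, 0.1312]
contact_force: [0.0, -1.3, -0.1]
tool_pos: [0.4248, -0.3377, 0.1307]
contact_force: [0.5, 0.4, -0.6]
scene lever bearing 37.27 off -9.15 centroid-bearing 42.98 n 682 | marker bearing 49.04 off -0.56 centroid-bearing 49.35 n 441
top lever bearing 49.52 off 15.38 centroid-bearing 36.54 n 211 | marker bearing 60.67 off 15.46 centroid-bearing 51.96 n 3
wrist lever bearing 40.13 off 8.42 centroid-bearing 36.09 n 6932 | marker bearing 50.52 off 6.13 centroid-bearing 48.19 n 1812
```

```bash
python3 -m creep '[[[-0.007,-0.012,0],0],[[-0.0135,-0.025,0],0],[[-0.0135,-0.025,0],0],[[-0.0135,-0.025,0],0]]'|grep -E 'pos|contact'; python3 -m creep '[[[0.05,0.1,0],0],[[0.1,0.2,0],0],[[0.1,0.3,0],0],[[0.1,0.3,0],0],[[0.1,0.3,0],0]]'|grep -E 'pos|contact'; python3 -c "
from h import *
for n in('scene','top','wrist'):
  d=grab(n); lm(n,d); print(bar(d,22,34,.126,(.121,.135)),bar(d,45,80,.083,(.074,.09))); save(d,n+'5.png')"
```

```text
tool_pos: [0.4302, -0.347, 0.1305]
contact_force: [0.0, 1.2, 0.0]
tool_pos: [0.3891, -0.2246, 0.1306]
contact_force: [0.3, -0.1, 0.5]
scene lever bearing 42.60 off -9.70 centroid-bearing 48.65 n 704 | marker bearing 48.96 off -0.88 centroid-bearing 49.44 n 443
(((449.64990234375, -366.68072509765625), (88.33378601074219, 20.53289031982422), 44.259544372558594), np.int32(528)) (((438.9473876953125, -391.9524841308594), (84.69090270996094, 19.728242874145508), 40.981170654296875), np.int32(248))Traceback (most recent call last):
  File "<string>", line 4, in <module>
    d=grab(n); lm(n,d); print(bar(d,22,34,.126,(.121,.135)),bar(d,45,80,.083,(.074,.09))); save(d,n+'5.png')
               ~~^^^^^
  File "h.py", line 57, in lm
    print(n,'lever',line(d,22,34,.126,(.11,.135),50,140),'| marker',line(d,45,80,.083,(.07,.092),55,165))
                                                                    ~~~~^^^^^^^^^^^^^^^^^^^^^^^^^^^^^^^^
  File "h.py", line 50, in line
    vx,vy,x,y=cv2.fitLine(q.astype(np.float32),cv2.DIST_HUBER,0,.01,.01).ravel()
              ~~~~~~~~~~~^^^^^^^^^^^^^^^^^^^^^^^^^^^^^^^^^^^^^^^^^^^^^^^
cv2.error: OpenCV(4.12.0) /io/opencv/modules/imgproc/src/linefit.cpp:50: error: (-215:Assertion failed) count > 0 in function 'fitLine2D_wods'
```

```bash
python3 -m creep '[[[0,0,-0.1],0],[[0,0,-0.2],0],[[-0.08,-0.05,-0.265],0],[[-0.08,-0.05,-0.265],0],[[-0.08,-0.05,-0.265],0]]'>/dev/null; python3 -m creep '[[[0,0,0],0],[[0,0,0],0],[[0,0,0],0]]'|grep -E 'pos|contact'; sed -i 's/(.11,.135)/(.121,.135)/' h.py; python3 -c "
from h import *
for n in('scene','wrist'):
  d=grab(n); lm(n,d); print(bar(d,22,34,.126,(.121,.135)),bar(d,45,80,.083,(.074,.09))); save(d,n+'5.png')"
```

```text
tool_pos: [0.4206, -0.2461, 0.2351]
contact_force: [-0.5, -0.1, -0.7]
scene lever bearing 44.15 off -3.44 centroid-bearing 46.21 n 504 | marker bearing 48.88 off -0.95 centroid-bearing 49.37 n 441
(((449.5694580078125, -366.5438232421875), (88.34646606445312, 20.230260848999023), 44.614097595214844), np.int32(530)) (((431.4143981933594, -391.22467041015625), (75.74626159667969, 20.08414649963379), 52.627113342285156), np.int32(291))
wrist lever bearing 44.78 off 3.82 centroid-bearing 42.48 n 3964 | marker bearing 50.27 off 8.11 centroid-bearing 46.51 n 1158
(((444.1807861328125, -362.5616760253906), (88.4688949584961, 20.318017959594727), 44.72217559814453), np.int32(2877)) (((430.9970703125, -380.2147521972656), (17.525510787963867, 0.65936678647995), 48.8127555847168), np.int32(22))
```

View pics/wrist5.png

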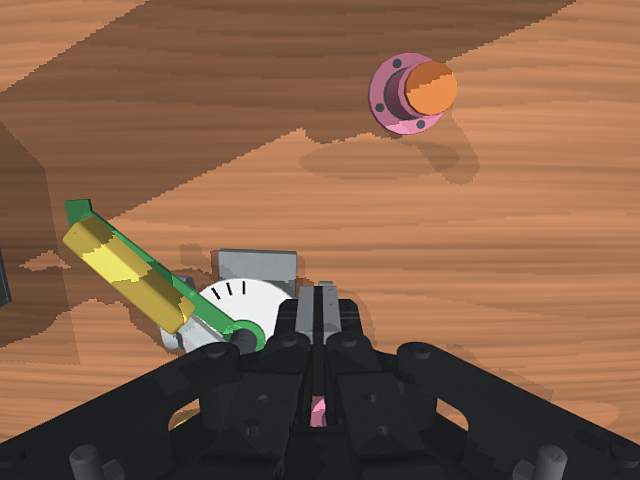

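The wrist view shows the lever (65–195, 220–330) a few degrees short of the marker, whose tip (78,208) sticks out on the open side. I'll refine the marker's bearing from the saved unoccluded pictures.

```bash
python3 - <<'E'
from h import *
for n in('scene','top'):
    d=dict(np.load('last_%s.npz'%n)); d['img']=cv2.imread('pics/%s2.png'%n)[:,:,::-1].copy()
    H=hsv(d)
    for nm,lo,hi,z in(('marker',45,80,.083),('lever',22,34,.126)):
        m=((H[...,0]>=lo)&(H[...,0]<=hi)&(H[...,1]>130)&(H[...,2]>60)).astype(np.uint8)
        q=ray(d,np.argwhere(m)[:,::-1],z)[:,:2]*1000; v=q-(511.5,-301.4); r=np.hypot(*v.T); th=np.degrees(np.arctan2(-v[:,1],-v[:,0]))
        k=(r>55)&(r<135)&(th>-15)&(th<70); q=q[k]
        print(n,nm,k.sum(),cv2.minAreaRect(q.astype(np.float32)))
        vx,vy,x,y=cv2.fitLine(q.astype(np.float32),cv2.DIST_L2,0,.01,.01).ravel(); print('  fit',np.degrees(np.arctan2(vy,vx)), x,y)
        # midline per radial slice along bearing
        a=np.radians(49 if nm=='marker' else -2.8); u=np.array([-np.cos(a),-np.sin(a)]); w=np.array([-u[1],u[0]])
        s=(q-(511.5,-301.4))@u; t=(q-(511.5,-301.4))@w
        for s0 in range(60,135,15):
            b=t[abs(s-s0)<5]
            if len(b)>8: print('   ',s0,round(b.min(),1),round(b.max(),1))
E
```

```text
scene marker 333 ((449.7243347167969, -373.36126708984375), (80.11280059814453, 14.624655723571777), 49.460289001464844)
  fit 48.730625 449.4004 -373.87448
    60 -5.7 7.3
    75 -6.1 7.2
    90 -6.2 7.3
    105 -6.6 7.9
    120 -6.1 7.3
scene lever 477 ((440.86865234375, -325.32257080078125), (67.37938690185547, 130.05563354492188), 39.98078155517578)
  fit -5.9912415 419.3601 -302.01828
    60 -6.8 16.3
    75 -7.1 16.7
    90 -7.3 16.6
    105 -6.6 17.0
    120 -6.9 15.9
top marker 279 ((448.71343994140625, -372.24346923828125), (79.97076416015625, 14.537687301635742), 48.69969940185547)
  fit 49.063545 449.6509 -371.45993
    60 -7.2 6.3
    75 -8.1 6.5
    90 -7.4 6.4
    105 -8.2 5.8
    120 -7.5 6.2
top lever 528 ((432.2697448730469, -321.9920349121094), (77.7389144897461, 117.77598571777344), 28.606510162353516)
  fit -12.580302 418.01364 -296.60867
    60 -13.2 73.7
    75 -13.2 93.0
    90 -13.3 7.8
    105 -13.3 7.8
    120 -13.3 9.6
```

```bash
python3 -m creep '[[[0.03,-0.05,0.08],0],[[0.05,-0.06,0.16],0],[[0.05,-0.06,0.24],0],[[0.05,-0.06,0.262],0],[[0.05,-0.06,0.262],0]]'>/dev/null; python3 -m creep '[[[0,0,0],0],[[0,0,0],0],[[0,0,0],0],[[0,0,0],0]]'|grep -E 'pos|contact'; python3 -c "
from h import *
print(rel([.4282,-.344,.131]))"
```

```text
tool_pos: [0.403, -0.2713, 0.1332]
contact_force: [0.1, -0.7, -0.1]
[-0.0629 -0.1817  0.0061]
```

```bash
python3 -m creep '[[[-0.02,-0.06,0.004],0],[[-0.04,-0.12,0.004],0],[[-0.063,-0.18,0.004],0],[[-0.063,-0.18,0.004],0],[[-0.063,-0.18,0.004],0]]'|grep -E 'pos|contact'; python3 -m creep '[[[0,0,0],0],[[0,0,0],0],[[0,0,0],0],[[0,0,0],0]]'|grep -E 'pos|contact'; python3 -c "
from h import *
print(rel([.434,-.3532,.131])); d=grab('scene');print(bar(d,22,34,.126,(.121,.135)))"
```

```text
tool_pos: [0.4279, -0.344, 0.1309]
contact_force: [0.6, 0.3, -0.0]
tool_pos: [0.4268, -0.3418, 0.1303]
contact_force: [-0.2, -0.0, 0.3]
[-0.0179 -0.0285 -0.0018]
(((450.8684387207031, -367.7883605957031), (88.20771789550781, 20.639976501464844), 45.004150390625), np.int32(529))
```

```bash
python3 -m creep '[[[-0.006,-0.01,0],0],[[-0.012,-0.018,0],0],[[-0.016,-0.025,0],0],[[-0.016,-0.025,0],0],[[-0.016,-0.025,0],0]]'|grep -E 'pos|contact'; python3 -m creep '[[[0,0,0],0],[[0,0,0],0],[[0,0,0],0],[[0,0,0],0]]'|grep -E 'pos|contact'; python3 -c "
from h import *
print(rel([.434,-.3532,.131])); d=grab('scene');lm('scene',d);print(bar(d,22,34,.126,(.121,.135)))
d=grab('wrist');lm('w',d);print(bar(d,22,34,.126,(.121,.135)))"
```

```text
tool_pos: [0.4336, -0.3528, 0.13]
contact_force: [-0.2, 0.2, 0.4]
tool_pos: [0.4335, -0.3528, 0.1302]
contact_force: [-0.0, 0.6, 0.5]
[-0.0012 -0.0009 -0.0021]
scene lever bearing 48.08 off -3.22 centroid-bearing 50.03 n 517 | marker bearing 49.28 off 0.09 centroid-bearing 49.26 n 461
(((454.29168701171875, -370.7452697753906), (88.4891128540039, 21.28054428100586), 49.255638122558594), np.int32(538))
w lever bearing 45.38 off -2.14 centroid-bearing 46.59 n 4763 | marker bearing 52.25 off 10.82 centroid-bearing 47.67 n 3525
(((430.71380615234375, -387.8840026855469), (35.53716278076172, 19.043771743774414), 48.47526168823242), np.int32(4034))
```

```bash
python3 -m creep '[[[0.05,0.1,0],0],[[0.09,0.2,0],0],[[0.09,0.28,0],0],[[0.09,0.28,0],0],[[0.09,0.28,0],0]]'>/dev/null; python3 -m creep '[[[0,0,-0.1],0],[[0,0,-0.2],0],[[-0.06,0,-0.265],0],[[-0.06,0,-0.265],0],[[-0.06,0,-0.265],0]]'>/dev/null; python3 -m creep '[[[0,0,0],0],[[0,0,0],0],[[0,0,0],0]]'|grep -E 'pos|contact'; python3 -c "
from h import *
for n in('scene','wrist'):
  d=grab(n); lm(n,d); print(bar(d,22,34,.126,(.121,.135))); save(d,n+'6.png')"
```

```text
tool_pos: [0.4204, -0.2403, 0.2347]
contact_force: [-0.3, 0.9, -0.4]
scene lever bearing 47.95 off -3.63 centroid-bearing 50.17 n 514 | marker bearing 49.01 off -0.40 centroid-bearing 49.25 n 457
(((454.16741943359375, -370.43048095703125), (88.75382995605469, 20.420703887939453), 48.952239990234375), np.int32(539))
wrist lever bearing 48.59 off 3.81 centroid-bearing 46.30 n 3869 | marker bearing 49.53 off 3.90 centroid-bearing 47.53 n 2395
(((448.6954345703125, -366.85992431640625), (88.38074493408203, 20.086753845214844), 48.51362991333008), np.int32(2867))
```

View pics/wrist6.png

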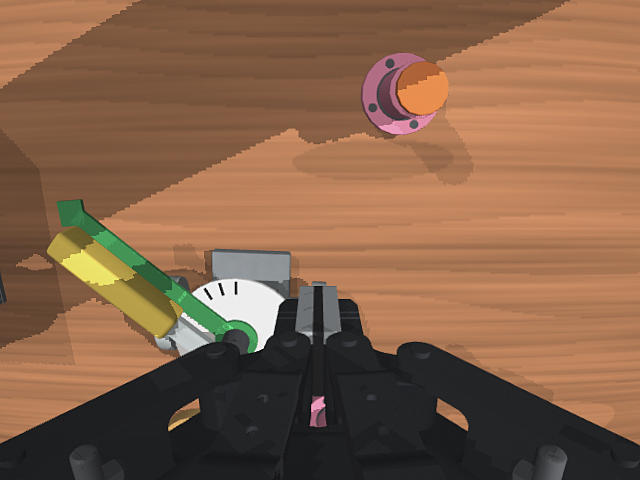

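The wrist view shows the lever parallel to the marker; the sideways shift is height parallax. Bearings are about 48.6° for the lever and 49.0° for the marker. One last check of the stubs, then I'll hand in.

```bash
python3 -c "
from h import *
for n in('top','scene'):
  d=grab(n);print(n);[print(' ',*s) for s in stubs(d)]
save(d,'final.png')"
```

```text
top
  [640.9, -220.9] 16.3 83.5 0.33 [423.0, 201.0]
  [554.2, 186.0] 16.2 81.3 0.0 [218.0, 249.0]
  [475.6, 355.6] 16.3 81.2 0.0 [130.0, 292.0]
  [472.2, 188.1] 15.9 81.1 0.0 [217.0, 292.0]
  [469.1, 267.2] 16.2 81.2 0.0 [176.0, 294.0]
  [333.3, -172.7] 16.5 83.5 0.24 [405.0, 359.0]
scene
  [478.8, 351.4] 15.0 80.5 0.0 [371.0, 157.0]
  [471.4, 263.6] 17.7 80.8 0.0 [352.0, 174.0]
  [474.0, 184.4] 16.5 80.7 0.0 [337.0, 192.0]
  [557.9, 183.0] 16.8 81.6 0.0 [367.0, 204.0]
  [336.0, -176.0] 17.1 83.0 0.29 [191.0, 268.0]
  [643.6, -224.4] 17.3 83.1 0.35 [303.0, 351.0]
```

View pics/final.png

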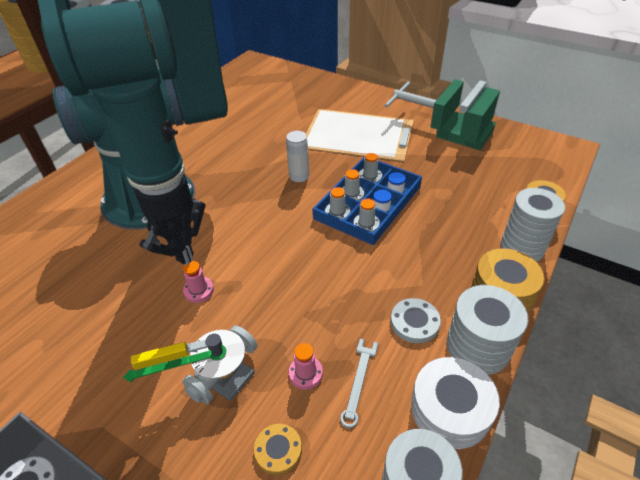

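The final view shows four stubs standing in the crate, the lever over the marker (130–215, 350–375), and the bystanders untouched.

```bash
python3 -c "
from workcell import order; print(order.hand_in())"
```

```text
the job is handed in; nothing more can be done
None
```

The job is handed in, with no verdict returned: I shut the valve first, stood all four stubs in the free cells, pushed their caps home, then opened the lever to within about 0.5° of the green marker and let go.

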